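Rack the thick filter plate

ROBOT

A 6-joint arm with a two-finger parallel gripper is mounted at the origin on the work surface. World frame = base frame: x ahead of the robot, y to its left, z up, the work surface at z = 0. Lengths are in m, angles in rad, forces in N, time in s.
With the tool pointing down it reaches from about 0.325 to 0.775 m from the base axis. Payload 5.5 kg.
Tool frame: the origin (TCP) lies between the finger pads; the fingertips stand 8 mm ahead of it and the grasp point (between the pads) lies 11 mm behind it (tcp_to_tips is the distance from the TCP to the fingertips, in m); z points along the fingers, y is the line along which they close (so a half turn about z gives the same grasp; the last joint's range is limited). The gripper opens to 88 mm and grips with 3 to 60 N. Pads are 20 mm wide; open, the fingers measure 115 mm over their backs; the gripper's body (75 mm by 178 mm) begins 61 mm behind the grasp point.
Start: joints at [-1.344, 0.091, 1.231, -0, 1.82, -0.057], TCP at [0.168, -0.576, 0.231] pointing down, gripper open.
Joint ranges: [-2.87, 2.87], [-0.86, 2.18], [0.17, 2.46], [-1.51, 4.65], [0.06, 2.69], [-2.65, 2.65]. Speed limits (rad/s): [2.57, 2.57, 3.01, 3.14, 3.14, 3.14].

INTERFACE

Orientations are given as a unit quaternion [w, x, y, z].
In Python, from bench import * gives the robot as it stands. Calls block until the motion is done:
- move_to(position, orientation): joint-space move of the TCP to a pose.
- move_l(position, speed=0.15, orientation=None): straight line of the TCP; orientation=None keeps the orientation; speed is the mean speed in m/s.
- movej(angles): joint-space move.
- gripper_open() and close(): open the fingers fully, or close them until they stop; the grip force is fixed at half the most.
- hold(seconds).
- inverse_kinematics(position, orientation): joint angles nearest the present ones, or None.
- state(): the state.
- get_image(name): name is "scene" or "top" or "wrist"; returns a dict with "frame" (400x640x3 uint8, blue, green, red), "depth" (400x640 float32, m along the optical axis (not along the pixel's ray), 0 where there is no reading), "camera_matrix" (3x3 intrinsics, pixels), "view" (4x4, takes a point from world to camera coordinates). Camera axes: x right, y up, looking along -z (the intrinsics and any distortion apply to the point x, -y, -z); pixel columns grow to the right and rows downward; lengths in m; the calibration is good to about 2 mm. A picture is of the moment at which its call begins.
A pose or a line that the arm cannot do raises IKError and nothing moves.
- job_done(): hands the job in; it is judged then, once.
The state is a dict: "time": time; "joint_pos": joint angles; "dq": joint speeds; "joint_torque": joint torques, N m; "ee_pos": TCP position; "ee_rot": TCP orientation; "ft_force": force on the tool from outside, world axes, zero at the start; "moment": the same for the moment, N m; "finger_gap": finger opening in m; "finger_force": force on a finger pad.
Only numpy, scipy, OpenCV 4.12 (cv2) and the standard library are available. Lean on these libraries where they do the work, as an engineer would, in place of code of your own. Each camera call takes 0.05 s, during which the arm holds its last target. There are 200 camera calls.

TASK

Take the thick filter plate out of its stand and slide it down into the one slot of the light grey slotted rack that matches its thickness: not the narrow slot, and not the wide one where it would flop about. It should end fully down on the slot floor, upright and roughly centred along the slot, and let go; lower it in rather than dropping it. Leave the thin plate standing in its own stand.

Things in the scene. Friction and masses are not known exactly. Their poses are not given: they have to be found in the camera images.
- thick_plate: Thick filter plate: aluminium frame 18 mm thick (x), 70 wide (y), 90 high (z), about 220 g; dark glass window in the lower half, solid top 40 mm to grip across the thickness. Origin: centre of underside. Starts upright, perhaps leaning a few degrees, in a fixed grey stand: floor 6 mm above the bench, two walls 24 high, 90 long, 12 thick, 1.5 play each side.
- thin_plate: Thin filter plate, a bystander: same look, 8 mm thick (x), 70 wide (y), 90 high (z), upright in a like stand 13 to 29 cm from the thick one; either may be on the left. Origin: centre of underside.
- rack_base: Rack fixed to the bench: dark grey base 200 (x) x 110 (y) x 6 mm carrying a row along x of three light grey blocks, each 60 mm along the row by 90, tops 48 mm above the bench, 61 mm centre to centre. Each has one slot along y, 11, 22 or 36 mm wide, in any order. Origin: centre of underside. Glassware up to 150 mm high stands beyond x = 0.74 m or y = 0.4 m.
- matching_slot (a point): Middle of the floor of the matching (22 mm) slot, 12 mm above the bench. Axes: x across the slot, y along it (90 mm, open at both ends), z up. The slot is 36 mm deep: walls upright for the lower 24 mm, then flaring out 8 mm each side over the top 12 mm to a mouth 38 mm wide. A plate fully down has its underside on this floor.
There are look-alikes about, which are no part of the job. Of the things that look like the thick_plate, the largest one is meant.

How it is judged:
At the end, for the whole second after the job is handed in: The thick plate rests at the bottom of the 22 mm slot: its underside within 8 mm of the slot floor, within 10 mm of the slot's middle across and 20 mm along, within 10 degrees of upright and of the slot's direction, at rest; the thin plate still upright in its stand (x of thick_plate in the frame of matching_slot between -0.01 and 0.01 m and y of thick_plate in the frame of matching_slot between -0.02 and 0.02 m and z of thick_plate in the frame of matching_slot below 0.008 m and angle between thick_plate's own z axis and vertical below 0.175 rad and angle between the x axis of thick_plate and the x axis of matching_slot, either way round below 0.175 rad and linear speed of thick_plate below 0.02 m/s and angle between thin_plate's own z axis and vertical below 0.2 rad); the robot touches nothing.
It fails at once if the thin plate is moved by more than 20 mm (distance of thin_plate from where it was at the start of the episode above 0.02 m).
It fails at once if the thick plate is dropped (falls free of the fingers faster than 0.6 m/s, some 18 mm) (linear speed of thick_plate above 0.6 m/s and contact force between the fingers and thick_plate below 0.05 N).
It also fails if it takes over 38 s, if anything falls off the work surface, if the arm or the gripper's body presses on something with over 40 N, if the wrist force passes 120 N, or if a joint passes its speed limit or range.

## Working session

There is one attempt and no reset: what is moved stays moved. The work goes in short steps, each a Python script; the robot and the scene stay as the last script left them, time stands still between calls to the robot, and variables do not carry over. Pictures are saved under pics/ and viewed, at most 10 in all, crops included, and the job is handed in when it is done.

```bash
mkdir -p pics; ls; python3 - <<'E'
from bench import *
import cv2,numpy as np
for n in("top","scene"):
    g=get_image(n); cv2.imwrite(f"pics/{n}0.png",g["frame"]); np.savez(f"{n}0.npz",**g)
    print(n,g["camera_matrix"].round(1).tolist(),g["view"].round(3).tolist(), g["depth"].max())
print(state()["time"],state()["ee_rot"])
E
```

```text
pics
top [[423.3, 0.0, 324.5], [0.0, 423.3, 200.7], [0.0, 0.0, 1.0]] [[-0.03, -1.0, -0.0, 0.004], [0.993, -0.03, 0.111, -0.51], [-0.111, 0.003, 0.994, -0.766], [0.0, 0.0, 0.0, 1.0]] 0.8726197
scene [[509.8, 0.0, 316.3], [0.0, 509.8, 196.7], [0.0, 0.0, 1.0]] [[0.418, 0.908, -0.022, -0.194], [-0.487, 0.245, 0.838, 0.202], [0.767, -0.339, 0.545, -1.658], [0.0, 0.0, 0.0, 1.0]] 3.9772358
0.1 [-8.45247134e-04  9.89948890e-01  1.41423042e-01 -6.01116167e-05]
```

View pics/top0.png

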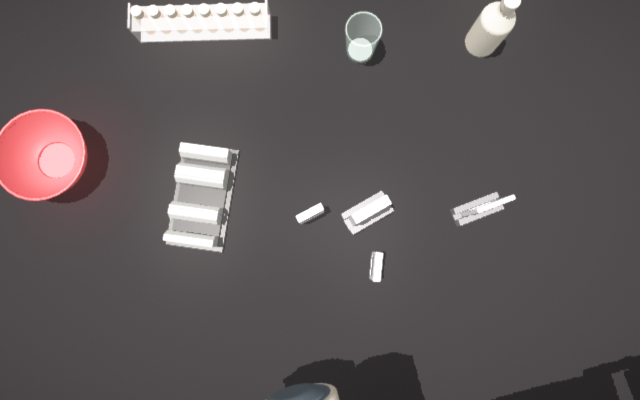

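View pics/scene0.png

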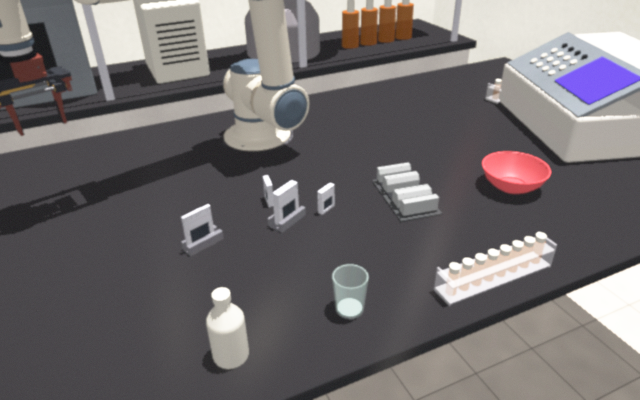

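The top view shows four things that could be the thick plate:
- (370,208): a large plate in a stand.
- (495,204): the thin plate in its stand, leaning.
- (310,213) and (377,266): small look-alikes.

The large plate at (370,208) fits the description. The rack is at about (202,197). Next I'll measure these and check close crops.

```bash
cat > h.py <<'E'
import numpy as np,cv2
def pts(g):
    K,V,d=g["camera_matrix"],g["view"],g["depth"]
    v,u=np.mgrid[:d.shape[0],:d.shape[1]]
    c=np.stack([(u-K[0,2])/K[0,0]*d,-(v-K[1,2])/K[1,1]*d,-d],-1)
    P=(c-V[:3,3])@V[:3,:3]
    P[d==0]=np.nan
    return P
def rect(xy):
    c,(w,h),a=cv2.minAreaRect((xy*1000).astype(np.float32))
    if w<h: w,h,a=h,w,a+90
    return np.round(c,1),round(w,1),round(h,1),round((a+90)%180-90,1)  # mm, long side dir deg
E
python3 - <<'E'
from h import *
g=dict(np.load("top0.npz")); P=pts(g); f=g["frame"]
print("table z",np.nanmedian(P[300:330,150:250,2]))
def box(n,u0,u1,v0,v1,z0,z1):
    Q=P[v0:v1,u0:u1].reshape(-1,3); m=(Q[:,2]>z0)&(Q[:,2]<z1); Q=Q[m]
    if len(Q)>5: print(n,len(Q),rect(Q[:,:2]),"zmax",np.percentile(Q[:,2],[50,99]).round(4))
box("thick top",335,400,185,238,.08,.12); box("thick stand",335,400,185,238,.012,.04)
box("thin top",445,520,185,230,.08,.12); box("thin stand",445,520,185,230,.012,.04)
box("smallA",290,330,198,228,.03,.12); box("smallB",362,390,245,288,.03,.12)
box("rack top",155,245,135,255,.042,.056); box("rack all",155,245,135,255,.003,.06)
Q=P[135:255,155:245].reshape(-1,3); Q=Q[(Q[:,2]>.042)&(Q[:,2]<.056)]
c,w,h,a=rect(Q[:,:2]); 
for u in(190,203,215): print(u,[(v,round(P[v,u,0]*1e3),round(P[v,u,1]*1e3),round(P[v,u,2]*1e3)) for v in range(140,252,2)])
a=cv2.resize(f[135:255,155:245],None,fx=4.5,fy=4.5,interpolation=2)
b=cv2.resize(f[180:245,335:405],None,fx=4.5,fy=4.5,interpolation=2)
o=np.zeros((540,730,3),np.uint8);o[:a.shape[0],:a.shape[1]]=a;o[:b.shape[0],410:410+b.shape[1]]=b
cv2.imwrite("pics/crop1.png",o)
E
```

```text
table z 0.0009419655377630746
thick top 435 (array([486.6, -90.3]), 70.0, 17.9, -61.8) zmax [0.0967 0.0996]
thick stand 607 (array([486.8, -90.5]), 90.3, 44.9, -61.8) zmax [0.025  0.0288]
thin top 215 (array([ 489.1, -304.2]), 71.5, 8.1, -70.7) zmax [0.0964 0.0995]
thin stand 652 (array([ 487.8, -300.1]), 91.7, 35.1, -70.9) zmax [0.0245 0.0341]
smallA 240 (array([485.9,  16.3]), 49.8, 13.1, -64.3) zmax [0.0653 0.0688]
smallB 270 (array([ 387.1, -100.7]), 50.0, 13.2, -7.8) zmax [0.0652 0.0681]
rack top 2486 (array([528.3, 224. ]), 182.2, 90.9, -9.5) zmax [0.0483 0.0518]
rack all 6341 (array([533.8, 231.2]), 235.4, 174.1, -0.4) zmax [0.0314 0.0514]
190 [(140, 641, 251, 0), (142, 638, 251, -2), (144, 621, 235, 49), (146, 616, 234, 51), (148, 613, 235, 49), (150, 610, 236, 45), (152, 606, 236, 45), (154, 603, 237, 42), (156, 600, 238, 39), (158, 598, 240, 31), (160, 598, 246, 15), (162, 594, 246, 14), (164, 585, 238, 40), (166, 579, 235, 49), (168, 576, 236, 45), (170, 571, 234, 51), (172, 568, 235, 48), (174, 564, 235, 48), (176, 562, 237, 41), (178, 557, 235, 49), (180, 554, 236, 45), 
[... 2382 characters left out ...]
190, 43), (186, 542, 192, 37), (188, 542, 197, 15), (190, 538, 198, 13), (192, 534, 198, 13), (194, 530, 198, 14), (196, 527, 198, 11), (198, 523, 198, 11), (200, 519, 198, 14), (202, 515, 198, 13), (204, 511, 198, 12), (206, 507, 198, 14), (208, 501, 191, 42), (210, 497, 189, 46), (212, 493, 189, 48), (214, 489, 189, 47), (216, 485, 189, 49), (218, 482, 189, 50), (220, 478, 189, 48), (222, 475, 191, 41), (224, 473, 198, 14), (226, 469, 198, 12), (228, 465, 198, 14), (230, 462, 198, 13), (232, 458, 198, 15), (234, 454, 198, 13), (236, 449, 192, 37), (238, 446, 192, 36), (240, 442, 193, 33), (242, 439, 194, 30), (244, 435, 194, 29), (246, 431, 195, 25), (248, 428, 200, 5), (250, 424, 199, 8)]
```

View pics/crop1.png

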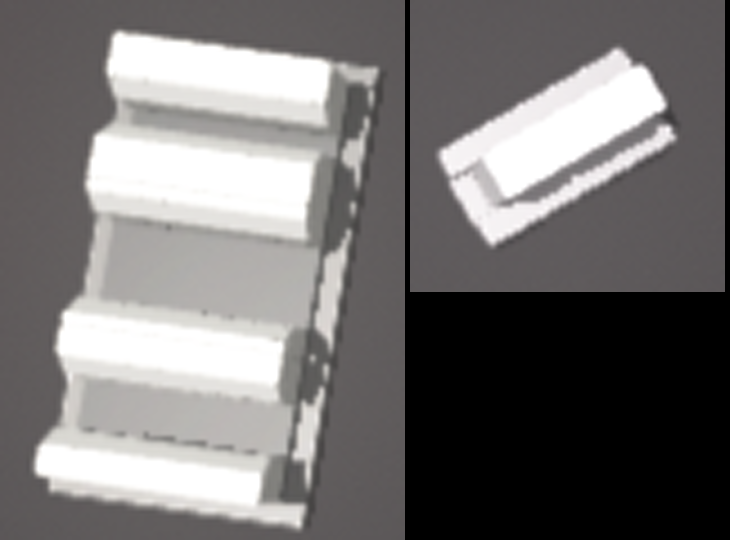

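The crop confirms the choice: the plate at (370,208) measures 70 x 17.9 mm with its top at about 96 mm, and it sits in a 90 x 45 mm stand. In the rack, the narrow slot is far (x≈0.588), the wide one is in the middle, and the 22 mm slot is nearest at about (0.468, 0.234). The rack's block row measures 182 x 91 mm, as it should. I'll move above the plate and take a close look.

```bash
cat >> h.py <<'E'
from scipy.spatial.transform import Rotation as R
def down(ydeg):
    a=np.radians(ydeg); y=np.array([np.cos(a),np.sin(a),0]); z=np.array([0,0,-1.])
    return R.from_matrix(np.stack([np.cross(y,z),y,z],1)).as_quat()[[3,0,1,2]]
E
python3 - <<'E'
from bench import *
from h import *
s=state(); print(s["ft_force"],s["finger_gap"])
move_to([.4866,-.0903,.20],down(28.2))
s=state(); print(s["time"],np.round(s["joint_pos"],2),s["ee_pos"])
g=get_image("wrist"); np.savez("w1.npz",**g); cv2.imwrite("pics/w1.png",g["frame"])
Q=pts(g).reshape(-1,3); Q=Q[np.linalg.norm(Q[:,:2]-[.4866,-.0903],axis=1)<.06]
for a,b in((.085,.11),(.015,.036)):
    q=Q[(Q[:,2]>a)&(Q[:,2]<b)]; print(len(q),rect(q[:,:2]) if len(q) else "",np.median(q[:,2]))
E
```

```text
[ 0.27080524 -0.1165986   0.80196209] 0.08761482106112543
2.1917 [-0.25 -0.2   1.56 -0.    1.78 -0.74] [ 0.4865832  -0.09104358  0.20002267]
1584 (array([484.6, -88.9]), 69.8, 17.4, -61.6) 0.09530552682756326
1655 (array([484.9, -89. ]), 89.1, 45.0, -61.9) 0.023281510978927274
```

View pics/w1.png

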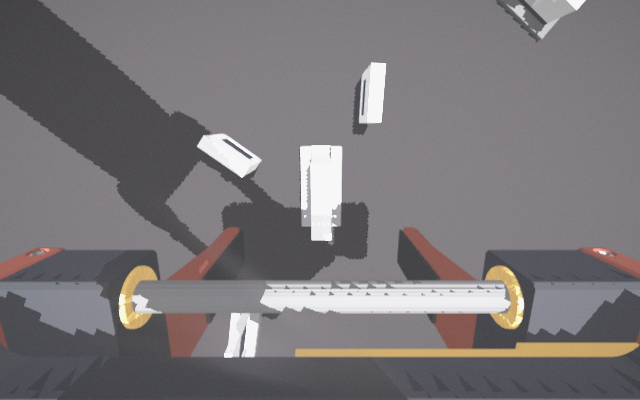

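The wrist view shows the thick plate at (321,193), centred between the open fingers. The small look-alikes at (229,155) and (372,93) are clear of them. The two views agree to 2 mm, so I'll grasp at their mean, lift, and look at the rack from close by.

```bash
python3 - <<'E'
from bench import *
from h import *
p=np.array([.4855,-.0896])
move_l([*p,.11],.15); move_l([*p,.067],.08)
s=state(); print("pre",s["ee_pos"],s["ft_force"])
close(); s=state(); print("grip",s["finger_gap"],s["finger_force"],s["ft_force"])
move_l([*p,.12],.08); move_l([*p,.19],.15)
s=state(); print("lift",s["finger_gap"],s["finger_force"],s["ft_force"])
move_to([.468,.234,.19],down(-9.5)); hold(.3)
s=state(); print(s["time"],s["ee_pos"],s["finger_gap"])
g=get_image("wrist"); np.savez("w2.npz",**g); cv2.imwrite("pics/w2.png",g["frame"])
t=get_image("top"); np.savez("t2.npz",**t)
for n,G in(("w",g),("t",t)):
    Q=pts(G).reshape(-1,3); 
    q=Q[(abs(Q[:,0]-.53)<.13)&(abs(Q[:,1]-.224)<.08)&(Q[:,2]>.043)&(Q[:,2]<.055)]
    if len(q): print(n,len(q),rect(q[:,:2]))
    q=Q[(np.linalg.norm(Q[:,:2]-[.468,.234],axis=1)<.07)&(Q[:,2]>.09)&(Q[:,2]<.125)]
    if len(q): print(n,"plate low part",len(q),rect(q[:,:2]),q[:,2].min())
E
```

```text
pre [ 0.48544533 -0.0895787   0.06688295] [ 0.24683595 -0.48921802  0.06520431]
grip 0.017738336797773188 29.99774068593979 [ 0.02812062  0.01338567 -0.66816368]
lift 0.017543276090574073 29.997273087501526 [-0.85137675 -0.62280249 -2.12634656]
7.7167 [0.46831747 0.23330742 0.19003261] 0.018126146738255973
w 6667 (array([526.8, 225.7]), 183.0, 90.2, -9.8)
t 2340 (array([528.3, 224.1]), 182.4, 91.5, -9.8)
```

View pics/w2.png

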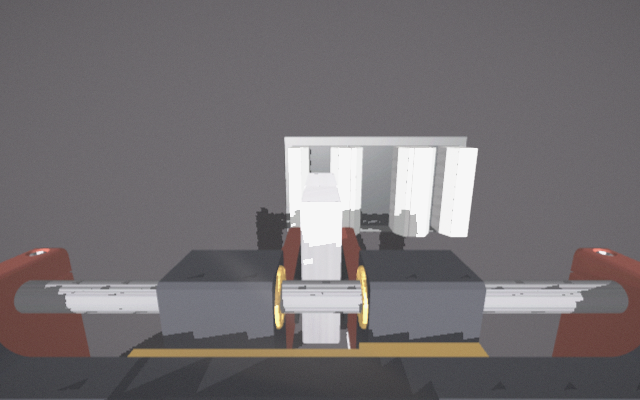

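The wrist view shows the plate held at (321,250), lined up with the leftmost, nearest slot (mouth between about 310 and 335 px). The wide slot is at about 378 px and the narrow one at about 437 px. Both views agree on the rack: centre (0.5275, 0.2249), angle -9.7°. That puts the slot at (0.4674, 0.2351). I'll lower it and watch the forces.

```bash
python3 - <<'E'
from bench import *
from h import *
p=np.array([.4674,.2351]); q=down(-9.7)
move_l([*p,.125],.12,q); hold(.2)
f0=np.array(state()["ft_force"]); print("f0",f0,state()["ee_pos"])
for z in [.105,.097,.091,.086,.081,.078,.0765,.0755,.0745,.0735,.0728]:
    move_l([*p,z],.04); s=state(); d=np.array(s["ft_force"])-f0
    print(z,d.round(1),round(s["ee_pos"][2],4),round(s["time"],2))
    if np.linalg.norm(d[:2])>12 or abs(d[2])>6: print("stop"); break
E
```

```text
f0 [-0.57920977  0.34207518 -2.0171978 ] [0.46793815 0.23533847 0.12624453]
0.105 [ 0.2 -1.4 -0.2] 0.1049 9.36
0.097 [ 1.7 -0.1  0.6] 0.0965 9.71
0.091 [-0.1 -1.3  0.1] 0.0905 10.01
0.086 [ 1.6 -0.5  0. ] 0.0855 10.28
0.081 [ 0.4 -0.8  0.5] 0.0806 10.56
0.078 [ 0.1 -0.4  1. ] 0.0778 10.81
0.0765 [ 0.7 -0.2  1. ] 0.0764 11.06
0.0755 [ 1.4 -0.6 -0.4] 0.0754 11.31
0.0745 [ 0.9 -0.2  0. ] 0.0744 11.56
0.0735 [ 1.4  0.2 -0.6] 0.0734 11.81
0.0728 [0.4 0.6 1.3] 0.073 12.06
```

```bash
python3 - <<'E'
from bench import *
from h import *
p=np.array([.4674,.2351]); f0=np.array([-.58,.34,-2.02])
for z in [.072,.0712,.0704,.0696,.0688]:
    move_l([*p,z],.02); hold(.1); s=state(); d=np.array(s["ft_force"])-f0
    print(z,d.round(1),round(s["ee_pos"][2],4),round(s["time"],2))
    if d[2]>4: print("floor"); break
g=get_image("scene"); np.savez("s3.npz",**g); cv2.imwrite("pics/s3.png",cv2.resize(g["frame"][110:240,340:480],None,fx=4,fy=4,interpolation=2))
E
```

```text
0.072 [-1.7 -2.8  8.3] 0.0729 12.41
floor
```

View pics/s3.png

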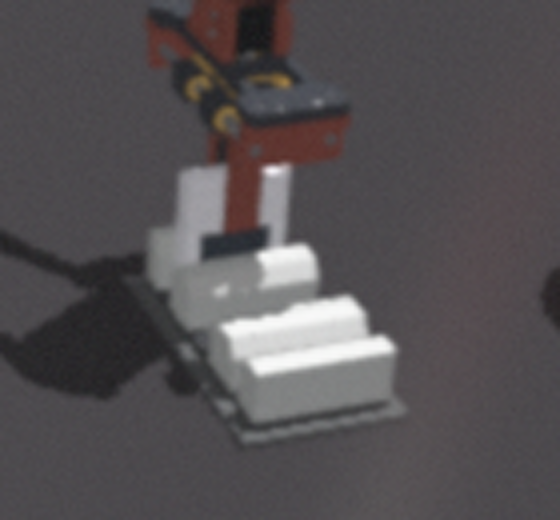

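The floor was met at TCP z = 0.0729, as predicted (0.073). The crop shows the plate upright at (235,210), deep in the nearest slot. I'll release, retreat straight up and check.

```bash
python3 - <<'E'
from bench import *
from h import *
p=np.array([.4674,.2351])
gripper_open(); hold(.2); move_l([*p,.22],.12); move_to([.42,.0,.25],down(-9.7)); hold(.3)
s=state(); print(s["time"],s["ft_force"])
t=get_image("top"); np.savez("t4.npz",**t)
Q=pts(t).reshape(-1,3)
for n,c,a,b in(("plate",[.467,.235],.085,.12),("thin",[.489,-.304],.08,.12)):
    q=Q[(np.linalg.norm(Q[:,:2]-c,axis=1)<.06)&(Q[:,2]>a)&(Q[:,2]<b)]; print(n,len(q),rect(q[:,:2]),np.median(q[:,2]),q[:,2].max())
cv2.imwrite("pics/t4.png",cv2.resize(t["frame"][110:290,140:520],None,fx=2,fy=2))
E
```

```text
16.45 [-0.57081351  0.27511077 -0.44142497]
plate 75 (array([473.3, 262.4]), 17.7, 12.8, -12.2) 0.10304393925457864 0.10562963435272997
thin 218 (array([ 489.1, -303.8]), 70.0, 8.1, -70.8) 0.09625497953943371 0.10031775955212058
```

View pics/t4.png

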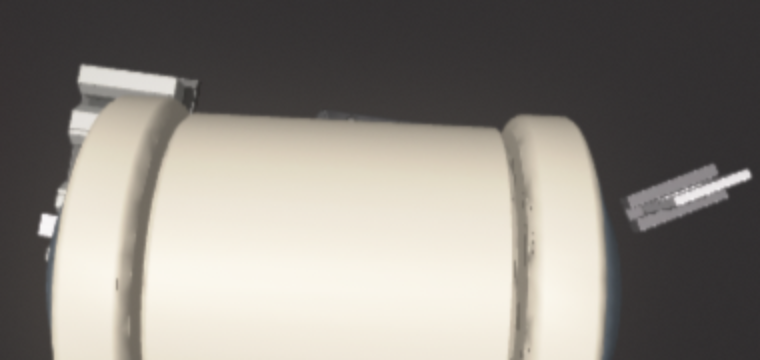

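The arm hides most of the plate in this view. The visible end, at (48,225) in the crop, is where it should be, with the top at 103 mm. I'll move aside, check once more, and hand in if it's good.

```bash
python3 - <<'E'
from bench import *
from h import *
movej([-1.344,.091,1.231,0,1.82,-.057]); hold(.3)
Q=pts(get_image("top")).reshape(-1,3)
q=Q[(np.linalg.norm(Q[:,:2]-[.467,.235],axis=1)<.06)&(Q[:,2]>.09)&(Q[:,2]<.12)]
c,w,h,a=rect(q[:,:2]); m=np.median(q[:,2]); print(len(q),c,w,h,a,m,state()["time"])
d=R.from_euler("z",9.7,degrees=True).apply([*(np.array(c)-[467.8,234.5]),0]); print(d)
if abs(d[0])<5 and abs(d[1])<10 and m<.106 and abs(h-18)<2.5 and abs(a-80.3)<5: print(job_done())
E
```

```text
464 [468.5 234. ] 70.9 17.9 80.2 0.10286725907310462 19.1
[ 0.77423712 -0.37490917  0.        ]
the job is handed in; nothing more can be done
None
```

The thick plate is in the 22 mm slot, on the floor, upright, released and less than 1 mm off centre by camera; the thin plate stands undisturbed, and I handed the job in at about 19 s.

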